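# Run the locked drill-guide carriage to its end stop

### The arm

A 6-joint arm with a two-finger parallel gripper is mounted at the origin on the work surface. World frame = base frame: x ahead of the robot, y to its left, z up, the work surface at z = 0. Lengths are in m, angles in rad, forces in N, time in s.
With the tool pointing down it reaches from about 0.25 to 0.775 m from the base axis. Payload 4 kg.
Tool frame: the origin (TCP) lies on the centre line of the jaws, within the pads' length; the fingertips stand 22 mm ahead of it and the grasp point (between the pads) lies 3 mm ahead of it; z points along the fingers, y is the line along which they close (so a half turn about z gives the same grasp; the last joint's range is limited). The gripper opens to 94 mm and grips with 3 to 60 N. Pads are 16 mm wide; open, the fingers measure 119 mm over their backs; the gripper's body (75 mm by 177 mm) begins 78 mm behind the grasp point.
Start: joints at [-1.412, 0.087, 1.371, -0, 1.684, -0.103], TCP at [0.142, -0.531, 0.228] pointing down, gripper open.
Joint ranges: [-3.1, 3.1], [-0.76, 2.03], [0.27, 2.55], [-1.08, 4.22], [0.17, 2.65], [-2.57, 2.57]. Speed limits (rad/s): [2.79, 2.79, 3.14, 3.14, 3.14, 3.14].

### API

Orientations are given as [roll, pitch, yaw] about the fixed x, y, z axes, in that order (R = Rz(yaw) Ry(pitch) Rx(roll)).
In Python, from rig import env, imaging gives the robot as it stands. The module is installed in compiled form; this text tells all that it offers.
- The arm moves only by the tool drive_tool, never from a script. Its argument "targets" is a list of rows, each an object with "claw": the finger opening in m, from 0 to 0.094; "delta_pos": the shift along the tool's x, y, z in m, a list of three; "angular": the turn, a rotation vector about the tool's x, y, z in rad, a list of three. A call has 1 to 12 rows; each row is the pose to reach, as a shift and turn from the pose commanded when the call began, along the tool's axes at that moment; what a row does not reach only later rows make up. A row lasts 1/10 s, in which the tool goes at most 50 mm and 8.59 degrees, less where a joint would pass 70% of its speed; a pose out of reach is approached as far as the arm can. A call with a gripper value outside its range is refused whole. The fingers move at their own pace and stop on an object; "grip_force" is the grip in N (left out, the last holds). Time passes only in rows, so rows that repeat a pose let the fingers close. It gives the time, the measured TCP pose, the force, the opening and the grip force at its end, in the units of the state.
- env.state(): the state, without advancing time (a new reading comes with each control period).
- imaging.capture(name): name is "scene" or "top" or "wrist"; returns a dict with "image" (384x512x3 uint8, red, green, blue), "range_z" (384x512 float32, m along the optical axis (not along the pixel's ray), 0 where there is no reading), "K" (3x3 intrinsics, pixels), "k1" (the pictures are not rectified: a ray, as slopes to the right and down, at radius r is drawn at 1 + k1 r^2 times it, then the intrinsics apply), "extrinsics" (4x4, takes a point from world to camera coordinates). Camera axes: x right, y down, z forward; pixel columns grow to the right and rows downward; lengths in m; the calibration is good to about 2 mm. A picture is of the moment at which its call begins.
- env.hand_in(): hands the job in; it is judged then, once.
The state is a dict: "time_s": time; "qpos": joint angles; "qvel": joint speeds; "joint_efforts": joint torques, N m; "tcp_pos": TCP position; "tcp_rot": TCP orientation; "force": force on the tool from outside, world axes, zero at the start; "moment": the same for the moment, N m; "gripper_width": finger opening in m; "grip_force": force on a finger pad.
Only numpy, scipy, OpenCV 4.12 (cv2) and the standard library are available. Lean on these libraries where they do the work, as an engineer would, in place of code of your own. Each camera call takes 0.05 s, during which the arm holds its last target. There are 200 camera calls.

### The job

On the piano pinblock drilling jig, press the carriage's lock button fully down with closed fingertips and keep it down while you push the carriage along its rail all the way to the steel end stop; then let the button spring up so the carriage is locked there, and move clear. Only touch and push: do not lift the drill bush out of the carriage, and leave the other tools and things where they lie.

Things in the scene. Friction and masses are not known exactly. Their poses are not given: they have to be found in the camera images.
- jig: drilling jig, screwed to the bench and immovable: a wooden pinblock 160 x 420 x 30 mm carrying an aluminium rail. Origin: middle of its underside, on the bench. Axes: y along the rail, from the parked end towards the steel end stop; x across the rail, away from the robot; z up. It can be turned on the bench up to about 30 degrees either way
- carriage (a joint): how far the aluminium carriage has slid along the jig's +y (m): 0 parked, 0.200 against the end stop. It slides with about 1.5 N of friction. Its top plate, 70 mm across the rail by 80 mm along it, has its upper face 68 mm above the bench; an ear 50 x 50 mm at the same height on the robot side carries the drill bush. The carriage cannot leave the rail
- lock_button (a joint): how far the round lock button is pressed (m): 0 up, 0.008 down on its hard stop. Spring: 2 N at first, 6 N fully down. Up, it locks the carriage (2 mm of play). The latch frees at 0.004; keep 0.006 or more while sliding: notches every 50 mm of travel catch it again. Released within 3 mm of the end stop it springs up into the last notch and locks there
- button_top (a point): centre of the top of the lock button, a black disc 26 mm across with vertical sides, standing 12 mm proud of the carriage plate (80 mm above the bench when up, 72 mm fully down, still 4 mm proud). Axes as the jig's. It rides with the carriage and goes down with the button
- push_plate (a point): upright aluminium push plate on the carriage, on the end-stop side of the button: 44 mm across the rail, 8 mm thick, its top 98 mm above the bench. The point is the middle of the top edge of the face towards the button, 24 mm from the button's centre. Fingers resting on the button meet this face as they push towards the end stop
- stop_face (a point): steel end stop, a block 50 mm across the rail, its top 75 mm above the bench. The point is the middle of the top edge of its face towards the carriage; the carriage's leading edge, 40 mm ahead of the button's centre, meets it
- bush_seat (a point): mouth of the hole in the carriage's ear in which the drill bush stands, 60 mm to the robot's side of the button's centre, 68 mm above the bench
- bush: loose steel drill bush standing in the carriage's ear: flange 24 mm across, head 20 mm across, rising 20 mm above the ear, shank 18 mm long down the hole. Origin: centre of the shank's underside, 18 mm below the ear's top. It rides with the carriage
- tuning_lever: tuning lever: turned wooden handle and steel shaft, 290 mm long, lying on the bench in front of the jig (robot side), along the rail; origin under its middle
- screwdriver: screwdriver, 200 mm long, lying on the bench behind the jig; origin under its middle
- pin_tin: open steel tin of tuning pins, 72 mm across, 59 mm high with the pins, on the bench behind the jig; origin under its middle
- weight: small brass weight with a knob, 30 mm across, 36 mm high, standing on the pinblock beside the end stop; origin under its middle
- wood_block: small dark wooden block, 20 x 50 x 16 mm, lying on the pinblock near the parked end; origin under its middle
- glue_bottle: glue bottle, 50 mm across, 120 mm high, standing on the bench past the stop end; origin under its middle
- hammer: hammer, 240 mm long, lying on the bench past the parked end; origin under its middle
Things that resemble listed ones, but are neither listed nor needed, are in the scene too. There is more than one size of the bush; the job needs the smaller.

How it is judged:
On the way, in this order (a step that is already met when the one before it is completed fails the run):
1. the lock button is pressed down with the fingers while the carriage is still parked (value of joint lock_button above 0.005 m and value of joint carriage below 0.006 m and contact force between the fingers and lock_button above 0.5 N), for 0.02 s.
2. the carriage reaches the end stop with the button still held down (value of joint lock_button above 0.005 m and value of joint carriage above 0.1965 m and contact force between the fingers and lock_button above 0.5 N), for 0.05 s.
At the end, for the whole second after the job is handed in: The carriage is at the end stop (joint above 0.1965 of 0.200 m) and at rest, the lock button is up again (under 2 mm pressed), the drill bush is seated in its hole (within 6 mm, not raised more than 4 mm), and every other loose thing is within 20 mm of where it began (value of joint carriage above 0.1965 m and value of joint lock_button below 0.002 m and velocity of joint carriage between -0.01 and 0.01 m/s and horizontal distance between bush and bush_seat below 0.006 m and z of bush in the frame of bush_seat below -0.014 m and distance of each of tuning_lever, screwdriver, pin_tin, weight, wood_block, glue_bottle, hammer from where it was at the start of the episode below 0.02 m); the robot touches nothing.
It fails at once if the button is let up (under 5 mm pressed) on the way, between 8 mm and 190 mm of travel (value of joint carriage between 0.008 and 0.19 m and value of joint lock_button below 0.005 m).
It fails at once if the drill bush is lifted more than 6 mm in its hole (z of bush in the frame of bush_seat above -0.012 m).
It fails at once if a bystanding tool or thing is moved by more than 20 mm (distance of any of tuning_lever, screwdriver, pin_tin, weight, wood_block, glue_bottle, hammer from where it was at the start of the episode above 0.02 m).
It also fails if it takes over 40 s, if anything falls off the work surface, if the arm or the gripper's body presses on something with over 40 N, if the wrist force passes 120 N, or if a joint passes its speed limit or range.

## Working session

There is one attempt and no reset: what is moved stays moved. The work goes in short steps, Python scripts to look and compute and a tool call to move; the robot and the scene stay as the last step left them, time stands still between calls to the robot, and variables do not carry over. Pictures are saved under pics/ and viewed, at most 10 in all, crops included, and the job is handed in when it is done.

Besides the shell and the picture viewer there is one more tool, called after ">>>" by a JSON object that holds its "fn" and its "kwargs". drive_tool: Moves the arm, as the interface text tells. Its arguments: {"type":"object","properties":{"targets":{"type":"array","items":{"type":"object","properties":{"claw":{"type":"number"},"delta_pos":{"type":"array","items":{"type":"number"}},"angular":{"type":"array","items":{"type":"number"}}}}},"grip_force":{"type":"number"}},"required":["targets"]}

```bash
mkdir -p pics
cat > h.py <<'E'
from rig import env, imaging
import numpy as np, cv2
def cap(n,f=None):
    c=imaging.capture(n)
    if f: cv2.imwrite('pics/'+f,c['image'][:,:,::-1])
    np.savez(''+n+'.npz',**c)
    return c
def cloud(c):
    K=np.array(c['K']);h,w=c['range_z'].shape
    u,v=np.meshgrid(np.arange(w),np.arange(h))
    p=np.stack([u,v],-1).reshape(-1,1,2).astype(float)
    n=cv2.undistortPoints(p,K,np.array([float(c['k1']),0,0,0,0])).reshape(h,w,2)
    z=c['range_z'];P=np.dstack([n[...,0]*z,n[...,1]*z,z])
    E=np.array(c['extrinsics'])
    W=(P-E[:3,3])@E[:3,:3]
    W[z==0]=np.nan
    return W
E
python3 - <<'E'
from h import *
print(env.state())
for n in('scene','top'):
    c=cap(n,n+'0.png');W=cloud(c);print(n,c['K'],c['k1'],np.nanpercentile(W[...,2],[5,50,95]))
E
```

```text
{'time_s': 0.0, 'qpos': array([-1.41210554e+00,  8.79814917e-02,  1.37223763e+00,  3.67529096e-05,
        1.68359541e+00, -1.03119689e-01]), 'qvel': array([ 3.29174704e-04,  2.72625267e-05,  1.34901527e-05,  9.31921101e-04,
       -1.20992299e-03,  7.24347740e-04]), 'joint_efforts': array([ 4.02117030e-04, -3.40176558e+01, -3.02434409e+01,  7.17619085e-02,
        3.28643317e-02, -1.82806825e-04]), 'tcp_pos': array([ 0.14227469, -0.53076857,  0.22629808]), 'tcp_rot': array([-3.13938634e+00, -2.65048098e-04,  2.61814278e-01]), 'force': array([ 0.13322229, -0.41264766,  0.25213281]), 'moment': array([-0.0083267 ,  0.04821495, -0.05909509]), 'grip_force': 0.0, 'gripper_width': 0.09431819644237621}
scene [[389.88752008   0.         254.41850171]
 [  0.         389.88752008 191.92773708]
 [  0.           0.           1.        ]] 0.023666934179734263 [-0.16574496  0.00124568  0.18162101]
top [[451.07188094   0.         256.03515758]
 [  0.         451.07188094 201.91629383]
 [  0.           0.           1.        ]] -0.15791787129688697 [-0.01110402 -0.00028584  0.07261099]
```

View pics/top0.png

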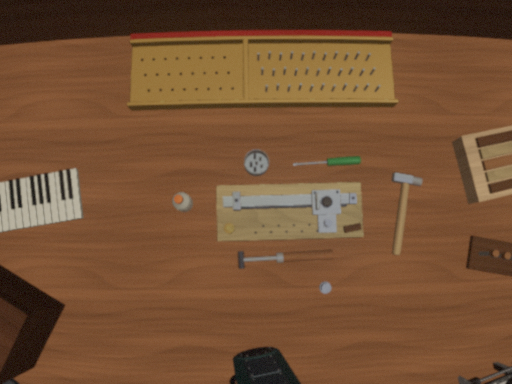

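View pics/scene0.png

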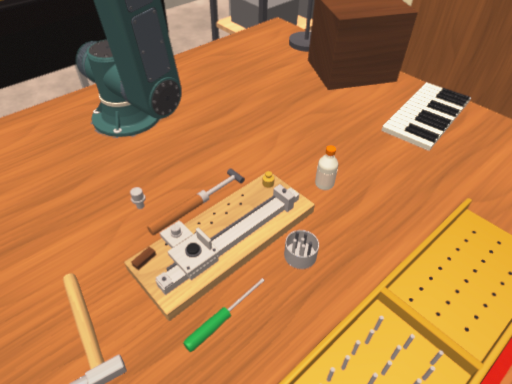

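The top view shows the carriage's black button near (326,201), the bush near (327,224) and the end stop near (235,201). The push plate is just left of the button, and the weight is at (229,228).

Run:
```python
from h import *
c=dict(np.load('top.npz'));W=cloud(c);im=c['image'].astype(int)
for n,(u,v) in dict(button=(326,201),bush=(327,224),stop=(235,201),tl=(217,186),bl=(218,240),br=(363,236),tr=(360,184),weight=(229,228)).items():
    print(n,np.nanmedian(W[v-1:v+2,u-1:u+2].reshape(-1,3),axis=0).round(4))
H=W[...,2]
# dark button pixels by color & height
m=(H>.06)&(im.sum(2)<200)
m[:190]=0;m[215:]=0;m[:,:300]=0;m[:,345:]=0
print('button',m.sum(),W[m].mean(0),np.ptp(W[m],axis=0))
# rail jig orientation: wood top
m=(abs(H-.030)<.004);m[:175]=0;m[248:]=0;m[:,:205]=0;m[:,375:]=0
r=cv2.minAreaRect(W[m][:,:2].astype(np.float32));print('jig',m.sum(),r)
s=cv2.resize(c['image'][170:260,200:380,::-1],None,fx=4.4,fy=4.4,interpolation=cv2.INTER_CUBIC);cv2.imwrite('pics/crop.png',s)
# plate top ~.098
m=(H>.088)&(H<.11);m[:180]=0;m[245:]=0;m[:,:250]=0;m[:,375:]=0
print('hi',m.sum(),W[m].round(3)[:40].tolist())
```

```text
button [ 0.601  -0.1684  0.076 ]
bush [ 0.5371 -0.1673  0.0872]
stop [0.6057 0.0837 0.0768]
tl [0.657  0.137  0.0269]
bl [0.5002 0.1354 0.0043]
br [ 0.5047 -0.2879 -0.0021]
tr [ 0.6571 -0.2783  0.0262]
weight [0.532  0.1016 0.0649]
button 15 [ 0.59933813 -0.16305631  0.07850431] [0.01991909 0.01438746 0.00791988]
jig 4414 ((0.580947995185852, -0.0710250586271286), (0.1603933423757553, 0.41934868693351746), 0.5051890015602112)
hi 58 [[0.621, -0.138, 0.098], [0.622, -0.141, 0.096], [0.622, -0.144, 0.096], [0.619, -0.138, 0.095], [0.618, -0.14, 0.1], [0.619, -0.144, 0.095], [0.617, -0.136, 0.088], [0.616, -0.138, 0.095], [0.616, -0.14, 0.098], [0.616, -0.143, 0.097], [0.613, -0.137, 0.1], [0.613, -0.14, 0.1], [0.613, -0.143, 0.098], [0.611, -0.138, 0.093], [0.611, -0.14, 0.096], [0.611, -0.143, 0.095], [0.608, -0.137, 0.098], [0.608, -0.14, 0.095], [0.608, -0.143, 0.096], [0.605, -0.137, 0.1], [0.605, -0.14, 0.098], [0.605, -0.143, 0.096], [0.602, -0.137, 0.097], [0.602, -0.14, 0.097], [0.603, -0.143, 0.094], [0.599, -0.137, 0.098], [0.599, -0.14, 0.1], [0.6, -0.143, 0.096], [0.597, -0.138, 0.094], [0.597, -0.14, 0.095], [0.597, -0.143, 0.096], [0.594, -0.138, 0.093], [0.594, -0.14, 0.099], [0.594, -0.142, 0.098], [0.592, -0.137, 0.095], [0.592, -0.14, 0.093], [0.591, -0.143, 0.094], [0.589, -0.137, 0.093], [0.588, -0.14, 0.098], [0.589, -0.143, 0.094]]
```

View pics/crop.png

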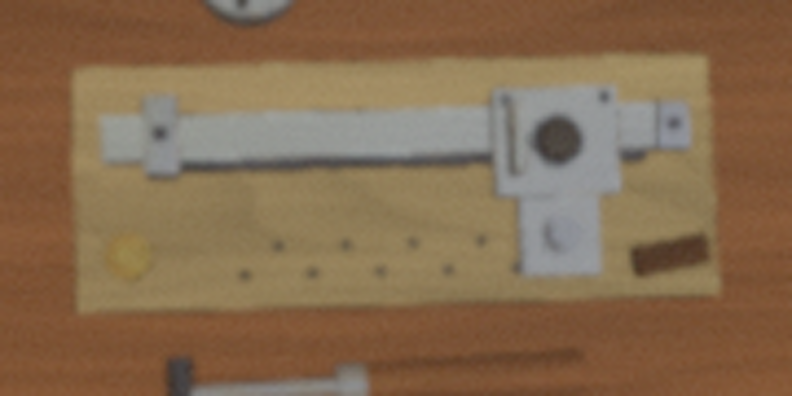

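The crop shows the carriage plate, with the button at crop (557,138), the push plate to its left at (513,135), and a clear rail up to the stop at (160,133). The measured geometry fits: the push plate face is at y≈-0.144 and the button at about (0.600,-0.168). I'll move above the button with the tool y axis along the rail.

>>> {"fn": "drive_tool", "kwargs": {"targets": [{"claw":0,"delta_pos":[0.537,-0.237,0.03],"angular":[0,0,0.262]},{"claw":0,"delta_pos":[0.537,-0.237,0.03],"angular":[0,0,0.262]},{"claw":0,"delta_pos":[0.537,-0.237,0.03],"angular":[0,0,0.262]},{"claw":0,"delta_pos":[0.537,-0.237,0.03],"angular":[0,0,0.262]},{"claw":0,"delta_pos":[0.537,-0.237,0.03],"angular":[0,0,0.262]},{"claw":0,"delta_pos":[0.537,-0.237,0.03],"angular":[0,0,0.262]},{"claw":0,"delta_pos":[0.537,-0.237,0.03],"angular":[0,0,0.262]},{"claw":0,"delta_pos":[0.537,-0.237,0.03],"angular":[0,0,0.262]},{"claw":0,"delta_pos":[0.537,-0.237,0.03],"angular":[0,0,0.262]},{"claw":0,"delta_pos":[0.537,-0.237,0.03],"angular":[0,0,0.262]},{"claw":0,"delta_pos":[0.537,-0.237,0.03],"angular":[0,0,0.262]},{"claw":0,"delta_pos":[0.537,-0.237,0.03],"angular":[0,0,0.262]}], "grip_force": 40}}

```text
time_s: 1.3
tcp_pos: [0.6012, -0.161, 0.1964]
tcp_rot: [-3.141, 0.001, 0.001]
force: [0.3, -0.9, 0.4]
gripper_width: 0.0021
grip_force: 0.0
```

>>> {"fn": "drive_tool", "kwargs": {"targets": [{"claw":0,"delta_pos":[0,0,0]},{"claw":0,"delta_pos":[0,0,0]},{"claw":0,"delta_pos":[0,0,0]}]}}

```text
invalid input at $.targets[0]: expected keys claw, delta_pos, angular
```

Run:
```python
from h import *
s=env.state();print({k:np.round(s[k],4) for k in('time_s','tcp_pos','tcp_rot','force','gripper_width')})
c=cap('wrist','w0.png');W=cloud(c);H=W[...,2]
im=c['image'].astype(int)
def rep(n,m):
    if m.sum()>20: print(n,m.sum(),np.nanmedian(W[m],0).round(4),np.nanpercentile(W[m],[2,98],axis=0).round(4).tolist(),cv2.minAreaRect(W[m][:,:2].astype(np.float32)))
near=(abs(W[...,0]-.6)<.06)&(abs(W[...,1]+.16)<.06)
rep('plate98',near&(abs(H-.098)<.004))
rep('button',near&(abs(H-.080)<.004)&(im.sum(2)<150))
# rail direction from initial top frame: jig wood edges & rail top
c=dict(np.load('top.npz'));W=cloud(c);H=W[...,2]
on=(W[...,1]>-.1)&(W[...,1]<.06)&(W[...,0]>.56)&(W[...,0]<.65)&(H>.042)&(H<.06)
p=W[on];print('rail',on.sum(),np.median(p[:,2]),np.polyfit(p[:,1],p[:,0],1))
for lo,hi,q in((.63,.69,1),(.48,.52,0)):
    pts=[]
    for y in np.arange(-.27,.13,.01):
        k=(abs(W[...,1]-y)<.005)&(abs(H-.03)<.008)&(W[...,0]>.48)&(W[...,0]<.68)
        if k.sum(): pts.append((y,W[k][:,0].max() if q else W[k][:,0].min()))
    print('edge',np.polyfit(*np.array(pts).T,1))
```

```text
{'time_s': np.float64(1.3), 'tcp_pos': array([ 0.6012, -0.161 ,  0.1964]), 'tcp_rot': array([-3.1409e+00,  1.1000e-03,  1.3000e-03]), 'force': array([ 0.3303, -0.9165,  0.3603]), 'gripper_width': np.float64(0.0021)}
plate98 502 [ 0.6025 -0.1433  0.0998] [[0.5807, -0.1469, 0.0956], [0.6224, -0.1393, 0.1013]] ((0.6009275913238525, -0.14313805103302002), (0.044032927602529526, 0.008070610463619232), 0.6948280930519104)
button 401 [ 0.5985 -0.1687  0.082 ] [[0.59, -0.1819, 0.0776], [0.6136, -0.1599, 0.0835]] ((0.6014293432235718, -0.17149463295936584), (0.024878308176994324, 0.024369824677705765), 9.401737213134766)
rail 756 0.050428981481121585 [-0.01108714  0.60669307]
edge [-0.00272186  0.65921826]
edge [-0.00932674  0.50131544]
```

View pics/w0.png

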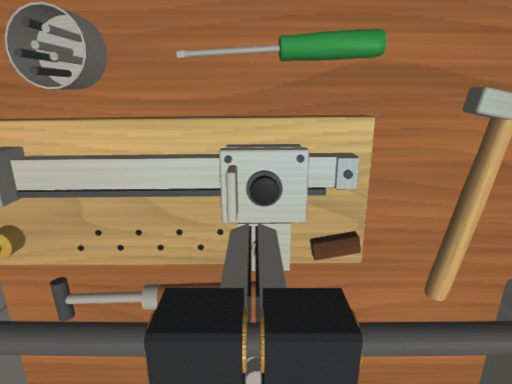

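The wrist view shows the button at (264,189) with the push plate at (231,192), left of it. The fingertips are just on the robot side of the button in the image, due to the oblique view. Both measurements agree to within 3 mm, so I'll descend.

>>> {"fn": "drive_tool", "kwargs": {"targets": [{"claw":0,"delta_pos":[0,0.004,0.04],"angular":[0,0,-0.01]},{"claw":0,"delta_pos":[0,0.004,0.07],"angular":[0,0,-0.01]},{"claw":0,"delta_pos":[0,0.004,0.088],"angular":[0,0,-0.01]},{"claw":0,"delta_pos":[0,0.004,0.088],"angular":[0,0,-0.01]},{"claw":0,"delta_pos":[0,0.004,0.088],"angular":[0,0,-0.01]},{"claw":0,"delta_pos":[0,0.004,0.088],"angular":[0,0,-0.01]}]}}

```text
time_s: 1.95
tcp_pos: [0.6005, -0.1679, 0.1113]
tcp_rot: [3.14, -0.003, 0.01]
force: [-0.1, -0.7, -0.2]
gripper_width: 0.0008
grip_force: 0.0
```

Run:
```python
from h import *
s=env.state();print({k:np.round(s[k],4) for k in('time_s','tcp_pos','tcp_rot','force','gripper_width')})
c=cap('wrist','w1.png')
```

```text
{'time_s': np.float64(1.95), 'tcp_pos': array([ 0.6005, -0.1679,  0.1113]), 'tcp_rot': array([ 3.1404e+00, -2.8000e-03,  9.6000e-03]), 'force': array([-0.1155, -0.7281, -0.1769]), 'gripper_width': np.float64(0.0008)}
```

View pics/w1.png

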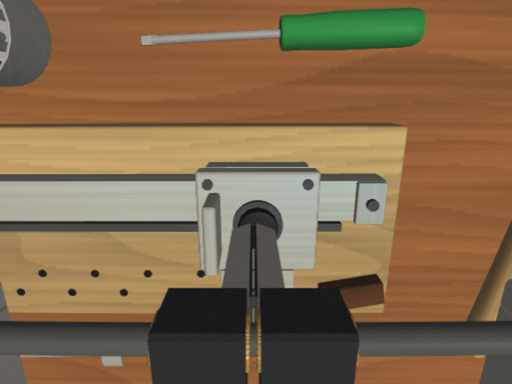

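The fingertips sit centred over the button at (257,222), with a clear gap to the push plate at (212,235). Now I'll press.

>>> {"fn": "drive_tool", "kwargs": {"targets": [{"claw":0,"delta_pos":[0,-0.003,0.006],"angular":[0,0,0]},{"claw":0,"delta_pos":[0,-0.003,0.012],"angular":[0,0,0]},{"claw":0,"delta_pos":[0,-0.003,0.015],"angular":[0,0,0]},{"claw":0,"delta_pos":[0,-0.003,0.015],"angular":[0,0,0]},{"claw":0,"delta_pos":[0,-0.003,0.015],"angular":[0,0,0]}]}}

```text
time_s: 2.5
tcp_pos: [0.6007, -0.1643, 0.0957]
tcp_rot: [3.141, -0.003, 0.01]
force: [2.4, 1.6, 5.7]
gripper_width: 0.0004
grip_force: 2.4
```

>>> {"fn": "drive_tool", "kwargs": {"targets": [{"claw":0,"delta_pos":[0,0,0.002],"angular":[0,0,0]},{"claw":0,"delta_pos":[0,0,0.003],"angular":[0,0,0]},{"claw":0,"delta_pos":[0,0,0.003],"angular":[0,0,0]},{"claw":0,"delta_pos":[0,0,0.003],"angular":[0,0,0]}]}}

```text
time_s: 2.9
tcp_pos: [0.6007, -0.1643, 0.0942]
tcp_rot: [3.141, -0.003, 0.01]
force: [0.4, 1.5, 9.4]
gripper_width: 0.0005
grip_force: 5.0
```

>>> {"fn": "drive_tool", "kwargs": {"targets": [{"claw":0,"delta_pos":[0,0,0.002],"angular":[0,0,0]},{"claw":0,"delta_pos":[0,-0.002,0.002],"angular":[0,0,0]},{"claw":0,"delta_pos":[0,-0.006,0.002],"angular":[0,0,0]},{"claw":0,"delta_pos":[0,-0.011,0.002],"angular":[0,0,0]},{"claw":0,"delta_pos":[0,-0.017,0.002],"angular":[0,0,0]},{"claw":0,"delta_pos":[0,-0.023,0.002],"angular":[0,0,0]},{"claw":0,"delta_pos":[0,-0.029,0.002],"angular":[0,0,0]},{"claw":0,"delta_pos":[0,-0.034,0.002],"angular":[0,0,0]},{"claw":0,"delta_pos":[0,-0.037,0.002],"angular":[0,0,0]},{"claw":0,"delta_pos":[0,-0.039,0.002],"angular":[0,0,0]},{"claw":0,"delta_pos":[0,-0.04,0.002],"angular":[0,0,0]}]}}

```text
time_s: 4.0
tcp_pos: [0.6004, -0.1261, 0.0941]
tcp_rot: [3.137, -0.004, 0.01]
force: [-3.2, -1.9, 15.2]
gripper_width: 0.0008
grip_force: 7.7
```

Run:
```python
from h import *
s=env.state();print({k:np.round(s[k],4) for k in('time_s','tcp_pos','tcp_rot','force','gripper_width')})
c=cap('wrist','w2.png')
```

```text
{'time_s': np.float64(4.0), 'tcp_pos': array([ 0.6004, -0.1261,  0.0941]), 'tcp_rot': array([ 3.1371, -0.0044,  0.0096]), 'force': array([-3.209 , -1.9394, 15.1681]), 'gripper_width': np.float64(0.0008)}
```

View pics/w2.png

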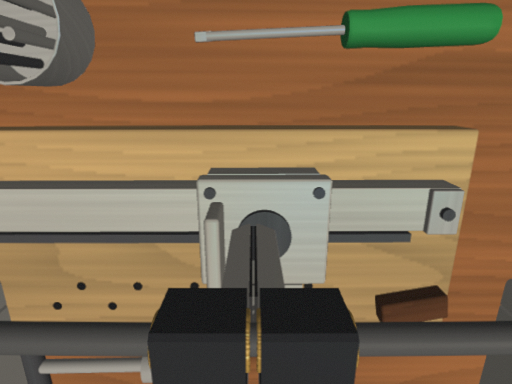

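The carriage is moving with the fingers. The button is held down and the push plate at (213,245) is in contact or nearly so. I'll continue.

>>> {"fn": "drive_tool", "kwargs": {"targets": [{"claw":0,"delta_pos":[0,-0.003,0],"angular":[0,0,0]},{"claw":0,"delta_pos":[0,-0.009,0],"angular":[0,0,0]},{"claw":0,"delta_pos":[0,-0.017,0],"angular":[0,0,0]},{"claw":0,"delta_pos":[0,-0.026,0],"angular":[0,0,0]},{"claw":0,"delta_pos":[0,-0.035,0],"angular":[0,0,0]},{"claw":0,"delta_pos":[0,-0.044,0],"angular":[0,0,0]},{"claw":0,"delta_pos":[0,-0.053,0],"angular":[0,0,0]},{"claw":0,"delta_pos":[0,-0.062,0],"angular":[0,0,0]},{"claw":0,"delta_pos":[0,-0.07,0],"angular":[0,0,0]},{"claw":0,"delta_pos":[0,-0.076,0],"angular":[0,0,0]},{"claw":0,"delta_pos":[0,-0.079,0],"angular":[0,0,0]},{"claw":0,"delta_pos":[0,-0.08,0],"angular":[0,0,0]}]}}

```text
time_s: 5.25
tcp_pos: [0.5996, -0.0455, 0.0941]
tcp_rot: [3.138, -0.004, 0.01]
force: [-2.9, -2.5, 15.5]
gripper_width: 0.0006
grip_force: 8.1
```

>>> {"fn": "drive_tool", "kwargs": {"targets": [{"claw":0,"delta_pos":[0,-0.003,0],"angular":[0,0,0]},{"claw":0,"delta_pos":[0,-0.009,0],"angular":[0,0,0]},{"claw":0,"delta_pos":[0,-0.017,0],"angular":[0,0,0]},{"claw":0,"delta_pos":[0,-0.026,0],"angular":[0,0,0]},{"claw":0,"delta_pos":[0,-0.035,0],"angular":[0,0,0]},{"claw":0,"delta_pos":[0,-0.044,0],"angular":[0,0,0]},{"claw":0,"delta_pos":[0,-0.052,0],"angular":[0,0,0]},{"claw":0,"delta_pos":[0,-0.058,0],"angular":[0,0,0]},{"claw":0,"delta_pos":[0,-0.062,0],"angular":[0,0,0]},{"claw":0,"delta_pos":[0,-0.064,0],"angular":[0,0,0]},{"claw":0,"delta_pos":[0,-0.065,0],"angular":[0,0,0]}]}}

```text
time_s: 6.35
tcp_pos: [0.5989, 0.0196, 0.094]
tcp_rot: [3.139, -0.004, 0.01]
force: [-2.7, -0.8, 16.6]
gripper_width: 0.0005
grip_force: 8.3
```

Run:
```python
from h import *
s=env.state();print({k:np.round(s[k],4) for k in('time_s','tcp_pos','tcp_rot','force','gripper_width')})
c=cap('wrist','w3.png')
```

```text
{'time_s': np.float64(6.35), 'tcp_pos': array([0.5989, 0.0196, 0.094 ]), 'tcp_rot': array([ 3.1388, -0.0041,  0.0097]), 'force': array([-2.6678, -0.8255, 16.589 ]), 'gripper_width': np.float64(0.0005)}
```

View pics/w3.png

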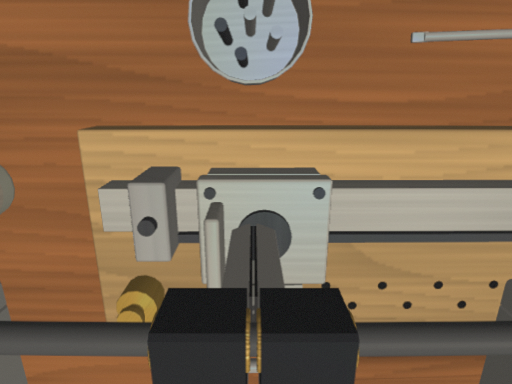

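The carriage's leading edge is at x≈198 and the stop face at x≈179, so about 12 mm remains. I'll creep on to contact.

>>> {"fn": "drive_tool", "kwargs": {"targets": [{"claw":0,"delta_pos":[0,-0.003,0],"angular":[0,0,0]},{"claw":0,"delta_pos":[0,-0.006,0],"angular":[0,0,0]},{"claw":0,"delta_pos":[0,-0.009,0],"angular":[0,0,0]},{"claw":0,"delta_pos":[0,-0.012,0],"angular":[0,0,0]},{"claw":0,"delta_pos":[0,-0.014,0],"angular":[0,0,0]},{"claw":0,"delta_pos":[0,-0.016,0],"angular":[0,0,0]},{"claw":0,"delta_pos":[0,-0.016,0],"angular":[0,0,0]}]}}

```text
time_s: 7.1
tcp_pos: [0.5987, 0.0358, 0.094]
tcp_rot: [3.139, -0.004, 0.01]
force: [-3.8, -1.4, 17.0]
gripper_width: 0.0002
grip_force: 8.3
```

>>> {"fn": "drive_tool", "kwargs": {"targets": [{"claw":0,"delta_pos":[0,-0.001,0],"angular":[0,0,0]},{"claw":0,"delta_pos":[0,-0.002,0],"angular":[0,0,0]},{"claw":0,"delta_pos":[0,-0.003,0],"angular":[0,0,0]},{"claw":0,"delta_pos":[0,-0.004,0],"angular":[0,0,0]},{"claw":0,"delta_pos":[0,-0.004,0],"angular":[0,0,0]}]}}

```text
time_s: 7.6
tcp_pos: [0.5987, 0.0362, 0.094]
tcp_rot: [3.133, -0.004, 0.008]
force: [-4.1, -7.8, 16.1]
gripper_width: 0.0007
grip_force: 8.2
```

Run:
```python
from h import *
s=env.state();print({k:np.round(s[k],4) for k in('time_s','tcp_pos','tcp_rot','force','gripper_width')})
c=cap('wrist','w4.png')
```

```text
{'time_s': np.float64(7.6), 'tcp_pos': array([0.5987, 0.0362, 0.094 ]), 'tcp_rot': array([ 3.1327, -0.0038,  0.0085]), 'force': array([-4.1493, -7.754 , 16.1081]), 'gripper_width': np.float64(0.0007)}
```

View pics/w4.png

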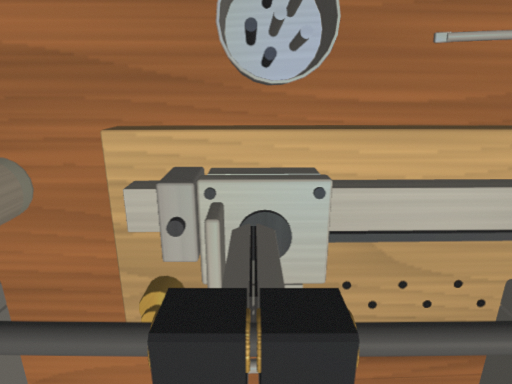

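The carriage touches the stop: there's no gap at x≈200, the y force rose to −7.8 N and the TCP stalled. I'll release straight up and then move clear.

>>> {"fn": "drive_tool", "kwargs": {"targets": [{"claw":0,"delta_pos":[0,0,-0.005],"angular":[0,0,0]},{"claw":0,"delta_pos":[0,0,-0.01],"angular":[0,0,0]},{"claw":0,"delta_pos":[0,0.002,-0.016],"angular":[0,0,0]},{"claw":0,"delta_pos":[0,0.008,-0.02],"angular":[0,0,0]},{"claw":0,"delta_pos":[0,0.008,-0.04],"angular":[0,0,0]},{"claw":0,"delta_pos":[0,0.008,-0.08],"angular":[0,0,0]},{"claw":0,"delta_pos":[0,0.008,-0.12],"angular":[0,0,0]},{"claw":0,"delta_pos":[0,0.008,-0.12],"angular":[0,0,0]},{"claw":0,"delta_pos":[0,0.008,-0.12],"angular":[0,0,0]},{"claw":0,"delta_pos":[0,0.008,-0.12],"angular":[0,0,0]}]}}

```text
time_s: 8.65
tcp_pos: [0.5966, 0.0327, 0.207]
tcp_rot: [-3.141, 0.005, 0.01]
force: [0.5, 0.0, -1.6]
gripper_width: 0.0007
grip_force: 0.0
```

Run:
```python
from h import *
s=env.state();print({k:np.round(s[k],4) for k in('time_s','tcp_pos','force')})
c=cap('wrist','w5.png');W=cloud(c);H=W[...,2];im=c['image'].astype(int)
near=(abs(W[...,0]-.6)<.05)&(abs(W[...,1]-.04)<.06)
for n,m in(('plate',near&(abs(H-.098)<.004)),('button',near&(H>.064)&(H<.09)&(im.sum(2)<150)),('deck',near&(abs(H-.068)<.004)&(im.sum(2)>350))):
    print(n,m.sum(),np.nanmedian(W[m],0).round(4))
```

```text
{'time_s': np.float64(8.65), 'tcp_pos': array([0.5966, 0.0327, 0.207 ]), 'force': array([ 0.5237,  0.0045, -1.5689])}
plate 482 [0.6    0.0566 0.0998]
button 390 [0.5968 0.0312 0.082 ]
deck 4783 [0.5969 0.022  0.0701]
```

View pics/w5.png

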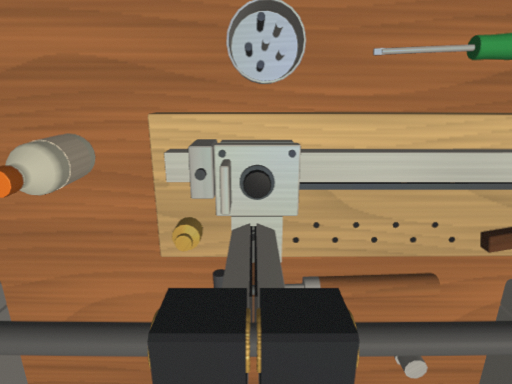

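The carriage is against the stop. The push plate moved from y=-0.1433 to 0.0566, a travel of 0.200 m. The button reads 0.082, the same as when it was up, and nothing else has shifted. I'm handing in.

```bash
python3 -c "
from h import *
print(env.hand_in())"
```

```text
the job is handed in; nothing more can be done
None
```

The job is handed in: the carriage was pushed to the end stop with the button held down, the button then sprang back up there, and the arm is clear; the hand-in gave no verdict.

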